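Hang the washed cups on the cup tree

TASK

Two washed cups are drying mouth down on the slatted wooden draining board. Put them away on the cup tree: hang each one by its handle on one of the two free upper arms, one cup to an arm. Leave the two cups that hang on the lower arms, the dark vase and the jar of pebbles as they are.

Things in the scene. Friction and masses are not known exactly. Their poses are not given: they have to be found in the camera images.
- cup_1: First washed cup: stoneware, 64 mm across, 66 mm tall, about 170 g, mouth down on the board at the start. Origin: centre of its mouth's rim. z: mouth to foot (up at the start); x: to the handle. Handle: 8 mm round bar in the cup's x-z plane, a D out to x = 64 mm, z = 8 to 58 mm, opening 24 (x) by 34 mm (z). Balances at x = 4, z = 41 mm: let go on an arm, it swings down.
- cup_1_loop (a point): Centre of the opening in the handle of cup_1: x = 44 mm, z = 33 mm in its frame.
- cup_2: Second washed cup, beside the first on the board, the same as cup_1 in size, shape, weight, origin and axes; also mouth down at the start.
- cup_2_loop (a point): Centre of the opening in the handle of cup_2: x = 44 mm, z = 33 mm in its frame.
- cup_tree: Cherry-wood cup tree, fixed: round base 150 mm across, 19 mm high, 18 mm post with a 24 mm ball on top (top at 287 mm); two upper arms along its +y and -y, two lower arms (rooted 115 mm lower) along its +x and -x, each with a cup hanging on it. Origin: centre of the base's underside on the counter. z up.
- upper_1: Upper arm on the tree's +y side: 9 mm dowel, 97 mm from the post's axis to the tip, sloping up 20 degrees outwards, 12 mm ball end; empty at the start. Origin: on the post's axis, 235 mm above the counter. x: along the arm to the tip; y: level; z: square to both, upwards.
- upper_1_tip (a point): Tip of upper_1.
- upper_2: Upper arm on the tree's -y side: 9 mm dowel, 97 mm from the post's axis to the tip, sloping up 20 degrees outwards, 12 mm ball end; empty at the start. Origin: on the post's axis, 235 mm above the counter. x: along the arm to the tip; y: level; z: square to both, upwards.
- upper_2_tip (a point): Tip of upper_2.
- hung_1: On the tree's +x lower arm: a cup like the others (origin and axes alike) that already hangs by its handle on one of the lower arms of the cup tree, leaning on the post. To be left alone.
- hung_2: On the tree's -x lower arm: a cup like the others (origin and axes alike) that already hangs by its handle on one of the lower arms of the cup tree, leaning on the post. To be left alone.
- drain_board: Slatted light wooden draining board, 150 mm (x) by 270 mm (y), 16 mm high, fixed on the counter to the left or right of the tree. Origin: centre of its underside; z up.
- vase: Dark stoneware vase, 72 mm across, 122 mm tall, loose on the counter beyond the tree. Origin: centre of its underside; z up. To be left alone.
- jar: Glass jar of pebbles with a green lid, 68 mm across, 102 mm tall, loose on the counter beyond the tree. Origin: centre of its underside; z up. To be left alone.
- plates: Stack of dark plates, 190 mm across and 43 mm high, fixed on the counter on the other side of the tree from the draining board. Origin: centre of its underside; z up.
There are look-alikes about, which are no part of the job. Leave any orange or yellow look-alike of the cup_2 alone.

How it is judged (in metres and radians):
At the end, for the whole second after the job is handed in: Each washed cup hangs on its own upper arm, which passes through its handle: the centre of the handle's opening is 15 to 90 mm along the arm (its x), within 18 mm of its axis (its y, z). Swaying on the arm is no fault (((x of cup_1_loop in the frame of upper_1 between 0.015 and 0.09 m and y of cup_1_loop in the frame of upper_1 between -0.018 and 0.018 m and z of cup_1_loop in the frame of upper_1 between -0.018 and 0.018 m and x of cup_2_loop in the frame of upper_2 between 0.015 and 0.09 m and y of cup_2_loop in the frame of upper_2 between -0.018 and 0.018 m and z of cup_2_loop in the frame of upper_2 between -0.018 and 0.018 m) or (x of cup_1_loop in the frame of upper_2 between 0.015 and 0.09 m and y of cup_1_loop in the frame of upper_2 between -0.018 and 0.018 m and z of cup_1_loop in the frame of upper_2 between -0.018 and 0.018 m and x of cup_2_loop in the frame of upper_1 between 0.015 and 0.09 m and y of cup_2_loop in the frame of upper_1 between -0.018 and 0.018 m and z of cup_2_loop in the frame of upper_1 between -0.018 and 0.018 m))); the robot touches nothing.
It fails at once if a cup on a lower arm is knocked or displaced (its origin moved more than 25 mm) (distance of any of hung_1, hung_2 from where it was at the start of the episode above 0.025 m).
It fails at once if the vase or the jar is moved more than 20 mm or tipped (distance of any of vase, jar from where it was at the start of the episode above 0.02 m or angle between any of vase, jar's own z axis and vertical above 0.3 rad).
It also fails if it takes over 72 s, if anything falls off the work surface, if the arm or the gripper's body presses on something with over 40 N, if the wrist force passes 120 N, or if a joint passes its speed limit or range.

ROBOT

A 6-joint arm with a two-finger parallel gripper is mounted at the origin on the work surface. World frame = base frame: x ahead of the robot, y to its left, z up, the work surface at z = 0. Lengths are in mm, angles in rad, forces in N, time in s.
With the tool pointing down it reaches from about 425 to 925 mm from the base axis. Payload 12.5 kg.
Tool frame: the origin (TCP) lies midway between the tips of the shut fingers; the grasp point (between the pads) lies 19 mm behind it; z points along the fingers, y is the line along which they close (so a half turn about z gives the same grasp; the last joint's range is limited). The gripper opens to 85 mm and grips with 20 to 120 N. Pads are 22 mm wide; open, the fingers measure 114 mm over their backs; the gripper's body (76 mm by 85 mm) begins 54 mm behind the grasp point. The pads swing forward as they close: fully open they stand 13 mm farther back than shut.
Start: joints at [-1.39, 0.491, 1.559, -0, 1.092, -0.106], TCP at [176.826, -599.484, 201.727] pointing down, gripper open.
Joint ranges: [-3.1, 3.1], [-0.84, 2.19], [0.05, 2.79], [-1.13, 4.28], [0.06, 2.93], [-2.69, 2.69]. Speed limits (rad/s): [2.22, 2.22, 2.79, 3.14, 3.14, 3.14].

INTERFACE

Orientations are given as a rotation vector (axis times angle).
In Python, from bench import status, cams, env gives the robot as it stands. The module is installed in compiled form; this text tells all that it offers.
- The arm moves only by the tool servo_tool, never from a script. Its argument "targets" is a list of rows, each a list of 3 entries, a list of its own where there are three numbers: the opening, from -1 (shut) to 1 (fully open), then the shift along the tool's x, y, z normalised to -1 to 1, where 1 is 0.05 m, then the turn about the tool's z normalised to -1 to 1, where 1 is 60 degrees. In form: [[hand, [tx, ty, tz], turn], ...]. A call has 1 to 20 rows; each row shifts and turns the commanded pose from where the row before left it, along the tool's axes as they then stand; what a row does not reach is not made up. A row lasts 1/12 s, in which the tool goes at most 41.7 mm and 7.16 degrees, less where a joint would pass 70% of its speed; a pose out of reach is approached as far as the arm can. A call with a number of a shift or a turn outside -1 to 1 is refused whole. A call with a gripper value outside its range is refused whole. The fingers move at their own pace and stop on an object; "newtons" is the grip in N (left out, the last holds). Time passes only in rows, so rows that do not move let the fingers close. It gives the time, the measured TCP pose, the force, the opening and the grip force at its end, in the units of the state.
- status.get_state(): the state, without advancing time (a new reading comes with each control period).
- cams.camera(name): name is "side" or "top"; returns the picture (384x512x3 uint8, blue, green, red); there is no depth.
- cams.calibration(name): a dict with "vertical_fov" (degrees; the focal length in pixels is half the picture's height over the tangent of half this angle, whatever the lens; pixels are square), "cx", "cy" (the principal point, pixels), "cam_to_world" (4x4, takes a point from camera to world coordinates). Camera axes: x right, y up, looking along -z (the intrinsics and any distortion apply to the point x, -y, -z); pixel columns grow to the right and rows downward; lengths in mm; the calibration is good to about 2 mm. A picture is of the moment at which its call begins. calibration takes no time and is no camera call.
- env.close_job(): hands the job in; it is judged then, once.
The state is a dict: "time": time; "joint_positions": joint angles; "joint_vel": joint speeds; "joint_efforts": joint torques, N m; "eef_pos": TCP position; "tool_rot": TCP orientation; "wrist_force": force on the tool from outside, world axes, zero at the start; "moment": the same for the moment, N m; "grip_width": finger opening in mm; "grasp_force": force on a finger pad.
Only numpy, scipy, OpenCV 4.12 (cv2) and the standard library are available. Lean on these libraries where they do the work, as an engineer would, in place of code of your own. Each camera call takes 0.05 s, during which the arm holds its last target. There are 200 camera calls.

## Working session

There is one attempt and no reset: what is moved stays moved. The work goes in short steps, Python scripts to look and compute and a tool call to move; the robot and the scene stay as the last step left them, time stands still between calls to the robot, and variables do not carry over. Pictures are saved under pics/ and viewed, at most 10 in all, crops included, and the job is handed in when it is done.

Besides the shell and the picture viewer there is one more tool, called after "Emit:" as a command line: name --argument value ..., lists and objects as JSON in quotes. servo_tool: Moves the arm, as the interface text tells. Scaled input: -1 to 1 covers 0.05 m each way for a shift and 60 degrees each way for a turn. Its arguments: {"type":"object","properties":{"targets":{"type":"array"},"newtons":{"type":"number"}},"required":["targets"]}

```bash
mkdir -p pics
python3 - <<'E'
from bench import status,cams
import cv2,numpy as np
np.set_printoptions(precision=4,suppress=True)
print(status.get_state())
for n in("top","side"):
    cv2.imwrite(f"pics/{n}0.png",cv2.resize(cams.camera(n),(800,600),interpolation=cv2.INTER_CUBIC))
    print(n,cams.calibration(n))
E
```

```text
{'time': 0.0, 'joint_positions': array([-1.3896,  0.4916,  1.5595, -0.    ,  1.0917, -0.1056]), 'joint_vel': array([-0.0003,  0.    , -0.0003,  0.0022, -0.0008, -0.0008]), 'joint_efforts': array([  0.0036, -61.8438, -26.1583,   0.0001,   0.0041,   0.    ]), 'eef_pos': array([ 176.7674, -599.215 ,  201.1211]), 'tool_rot': array([-3.1082, -0.4488,  0.0001]), 'wrist_force': array([-0.7102,  0.3252, -0.0515]), 'moment': array([-0.0035,  0.0636, -0.0204]), 'grasp_force': 0.0, 'grip_width': 85.80785087493689}
top {'vertical_fov': 46.35051917856778, 'cx': 252.3020980504556, 'cy': 196.42550196429136, 'cam_to_world': array([[   0.0156,    0.9901,   -0.1397,  384.9611],
       [  -0.9996,    0.012 ,   -0.0265,   -5.626 ],
       [  -0.0246,    0.1401,    0.9898, 1520.3359],
       [   0.    ,    0.    ,    0.    ,    1.    ]])}
side {'vertical_fov': 52.19907302368358, 'cx': 260.56113811668183, 'cy': 193.5122109313042, 'cam_to_world': array([[ -0.8531,   0.3574,  -0.3801, 133.1401],
       [ -0.5216,  -0.5954,   0.6111, 711.1818],
       [ -0.0079,   0.7196,   0.6944, 959.86  ],
       [  0.    ,   0.    ,   0.    ,   1.    ]])}
```

View pics/top0.png

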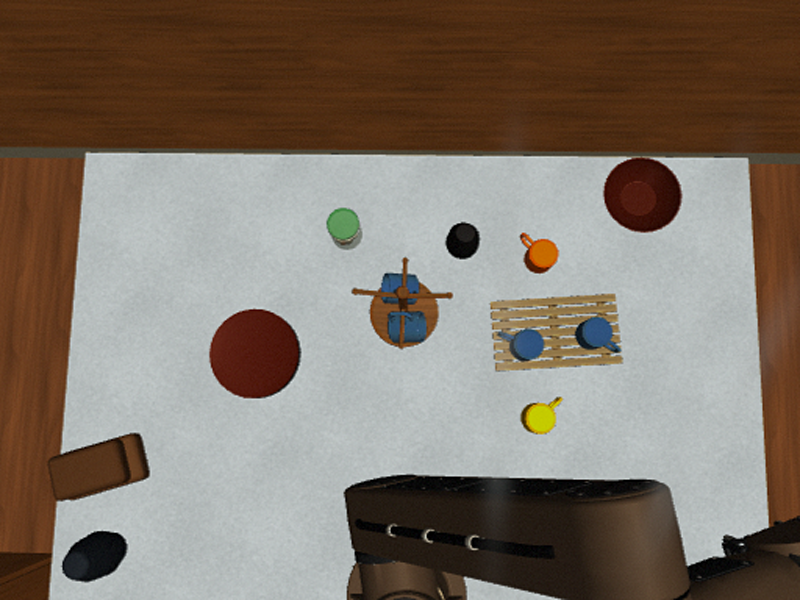

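View pics/side0.png

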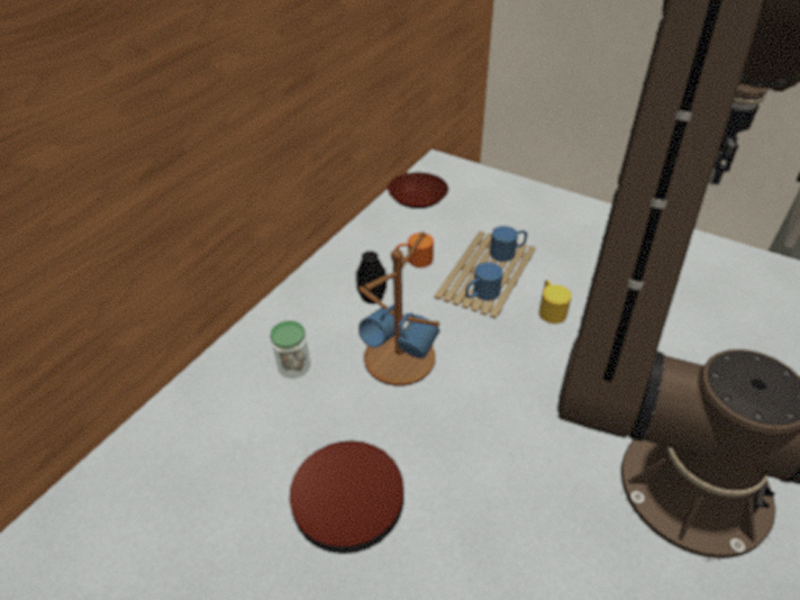

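Candidates (800x600 top view): the blue cups on the board at (527,345) and (596,333), the blue hung cups at (400,288) and (407,327), the orange cup at (541,254) and the yellow cup at (540,418). I choose the two blue cups on the slatted board and will check them in close crops.

```bash
cat > h.py <<'E'
import numpy as np,cv2
from bench import status,cams
np.set_printoptions(precision=2,suppress=True)
def ray(n,u,v):
    c=cams.calibration(n);f=192/np.tan(np.radians(c["vertical_fov"])/2);T=c["cam_to_world"]
    return T[:3,3],T[:3,:3]@np.array([(u-c["cx"])/f,-(v-c["cy"])/f,-1])
def onz(n,u,v,z):
    o,d=ray(n,u,v);return o+d*(z-o[2])/d[2]
def proj(n,p):
    c=cams.calibration(n);f=192/np.tan(np.radians(c["vertical_fov"])/2);T=c["cam_to_world"]
    q=T[:3,:3].T@(np.array(p)-T[:3,3]);return np.array([c["cx"]-f*q[0]/q[2],c["cy"]+f*q[1]/q[2]])
def crop(n,x,y,w,h,k,name):
    im=cams.camera(n)[y:y+h,x:x+w]
    im=cv2.resize(im,None,fx=k,fy=k,interpolation=cv2.INTER_CUBIC)
    for i in range((-x)%20,w,20): cv2.putText(im,str(x+i),(i*k,10),0,.35,(0,0,255));cv2.line(im,(i*k,12),(i*k,18),(0,0,255))
    for i in range((-y)%20,h,20): cv2.putText(im,str(y+i),(0,i*k+4),0,.35,(0,0,255));cv2.line(im,(24,i*k),(30,i*k),(0,0,255))
    cv2.imwrite(f"pics/{name}.png",im)
E
python3 -c "
from h import *
crop('top',215,155,190,100,4,'t1');crop('side',220,140,130,110,5,'s1')"
```

```text
(no output)
```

View pics/t1.png

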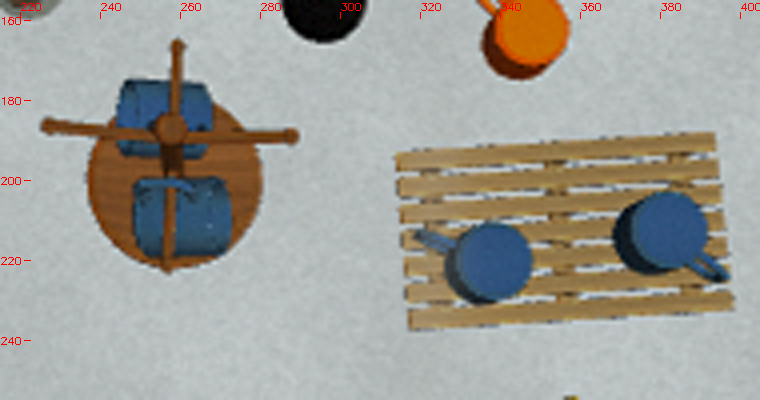

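View pics/s1.png

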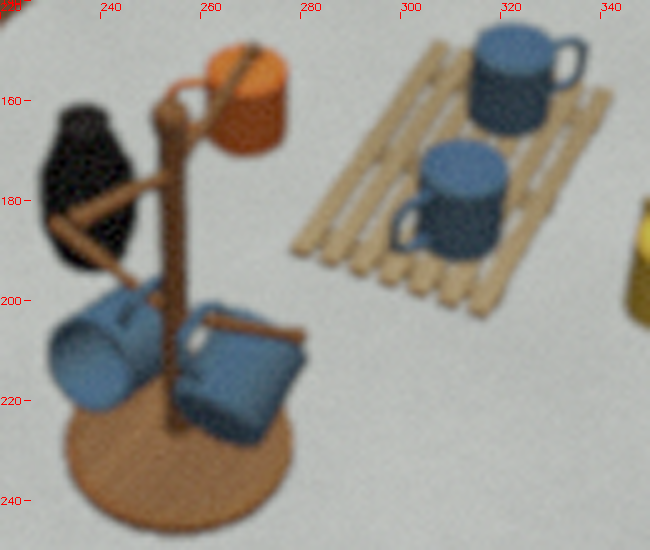

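The crops confirm the choice: blue cups on the board, foot centres at native top (338,220) and (382,213). Cup A's handle points left and slightly up, cup B's points down-right. Tree ball is at (257.5,187), arm tips at (226.5,186.5) and (288,189). Now turning these into positions, cross-checked in the side view.

Run:
```python
from h import *
t=lambda x,y:(x/4-.375+215,y/4-.375+155)
s=lambda x,y:(x/5-.4+220,y/5-.4+140)
ip=lambda p:((p-np.array([220,140]))+.4)*5
ball=onz('top',*t(171,128),275);u1=onz('top',*t(47,126),268);u2=onz('top',*t(292,136),268)
print('ball',ball,'u1',u1,'u2',u2,'span',np.linalg.norm(u1-u2),'mid',(u1+u2)/2)
print('ball side z275',onz('side',*s(170,118),275),'base top',onz('top',*t(175,184),19),'base side',onz('side',*s(179,446),19))
for n,f,h,fs in(('A',(493,261),(417,234),(462,166)),('B',(669,231),(727,274),(515,50))):
    c=onz('top',*t(*f),82);hp=onz('top',*t(*h),49)
    print(n,c,'side',onz('side',*s(*fs),82),'handle',hp,'len',np.linalg.norm((hp-c)[:2]),'ang',np.degrees(np.arctan2(*(hp-c)[1::-1])))
# project model into side crop
d=(u1-u2)[:2];d/=np.linalg.norm(d);print('tree y dir deg',np.degrees(np.arctan2(d[1],d[0])))
for p in (u1,u2,[*ball[:2],275],[*ball[:2],235],[*ball[:2],19]):print(ip(proj('side',p)))
print('board corners',[onz('top',*t(*q),16)[:2] for q in((395,155),(715,133),(733,307),(410,329))])
```

```text
ball [588.76  13.87 275.  ] u1 [590.32 101.86 268.  ] u2 [585.17 -71.47 268.  ] span 173.4061659447499 mid [587.75  15.2  268.  ]
ball side z275 [586.63  16.37 275.  ] base top [582.81  13.84  19.  ] base side [578.26  28.71  19.  ]
A [ 515.5  -242.29   82.  ] side [ 516.36 -238.28   82.  ] handle [ 539.89 -185.83   49.  ] len 61.503377468361506 ang 66.62947460286478
B [ 541.45 -382.76   82.  ] side [ 540.03 -374.16   82.  ] handle [ 510.41 -437.5    49.  ] len 62.92913254237283 ang -119.55403727495751
tree y dir deg 88.29687425109636
[ 77.4  215.47]
[253.48  44.75]
[169.15 114.23]
[170.6 169.3]
[177.36 424.47]
board corners [array([ 610.21, -171.69]), array([ 632.17, -440.61]), array([ 485.8 , -451.34]), array([ 463.73, -183.65])]
```

Emit:
servo_tool --targets '[[1,[0,0,0],-0.1],[1,[0,0,0],-0.1],[1,[0,0,0],-0.1],[1,[0,0,0],-0.1],[1,[0,0,0],-0.1],[1,[0,0,0],-0.1],[1,[0,0,0],-0.1],[1,[0,0,0],-0.1],[1,[0,0,0],-0.04],[1,[0,0,0],0]]' --newtons 40

```text
time: 1.03
eef_pos: [176.8, -599.4, 201.6]
tool_rot: [-2.62, -1.733, -0.0]
wrist_force: [1.0, 0.5, -1.1]
grip_width: 85.5
grasp_force: 0.0
```

```bash
cat >> h.py <<'E'
from scipy.spatial.transform import Rotation as R
def st():
    s=status.get_state();r=R.from_rotvec(s["tool_rot"]).as_matrix()
    print('t',s["time"],'pos',s["eef_pos"],'yaw',np.degrees(np.arctan2(r[1,0],r[0,0])),'grip',s["grip_width"],s["grasp_force"],'F',s["wrist_force"],'q6',np.degrees(s["joint_positions"][5]))
    return s,r
def go(p,yaw=None):
    s,r=st();d=r.T@(np.array(p)-s["eef_pos"]);print('tool mm',d,'units',d/50)
    if yaw is not None:print('turn units',-((yaw-np.degrees(np.arctan2(r[1,0],r[0,0]))+180)%360-180)/60)
E
python3 -c "
from h import *
go([516,-240,201],66.6)"
```

```text
t 1.0333 pos [ 176.8  -599.41  201.56] yaw 66.944251389689 grip 85.50363656829369 0.0 F [ 0.96  0.49 -1.1 ] q6 -56.56172600207172
tool mm [463.54 171.35   0.62] units [9.27 3.43 0.01]
turn units 0.005737523161483674
```

Emit:
servo_tool --targets '[[1,[0.5,0.19,0],0],[1,[0.5,0.19,0],0],[1,[0.5,0.19,0],0],[1,[0.5,0.19,0],0],[1,[0.5,0.19,0],0],[1,[0.5,0.19,0],0],[1,[0.5,0.19,0],0],[1,[0.5,0.19,0],0],[1,[0.5,0.19,0],0],[1,[0.5,0.19,0],0],[1,[0.5,0.19,0],0],[1,[0.5,0.19,0],0],[1,[0.5,0.19,0],0],[1,[0.5,0.19,0],0],[1,[0.5,0.19,0],0],[1,[0.5,0.19,0],0],[1,[0.5,0.19,0],0],[1,[0.5,0.19,0],0],[1,[0.27,0,0],0],[1,[0,0,0],0]]'

```text
time: 2.7
eef_pos: [517.1, -238.5, 201.5]
tool_rot: [-2.621, -1.731, 0.0]
wrist_force: [-0.0, -0.5, 0.1]
grip_width: 85.7
grasp_force: 0.0
```

```bash
python3 -c "
from h import *
go([516,-240,32],66.6)"
```

```text
t 2.7 pos [ 517.1  -238.48  201.46] yaw 66.90373323354487 grip 85.74633580367663 0.0 F [-0.04 -0.54  0.08] q6 -8.319600986013397
tool mm [ -1.88  -0.33 169.46] units [-0.04 -0.01  3.39]
turn units 0.0050622205590812545
```

Emit:
servo_tool --targets '[[1,[-0.04,-0.01,0.4],0],[1,[0,0,0.5],0],[1,[0,0,0.5],0],[1,[0,0,0.5],0],[1,[0,0,0.5],0],[1,[0,0,0.4],0],[1,[0,0,0.3],0],[1,[0,0,0.29],0],[1,[0,0,0],0],[-1,[0,0,0],0],[-1,[0,0,0],0],[-1,[0,0,0],0],[-1,[0,0,0],0],[-1,[0,0,0],0],[-1,[0,0,0],0],[-1,[0,0,0],0],[-1,[0,0,0],0],[-1,[0,0,0],0]]' --newtons 40

```text
time: 4.2
eef_pos: [515.5, -243.0, 33.9]
tool_rot: [2.621, 1.728, 0.001]
wrist_force: [-3.4, -2.8, 7.1]
grip_width: 61.8
grasp_force: 42.5
```

Emit:
servo_tool --targets '[[-1,[0,0,0],0],[-1,[0,0,-0.1],0],[-1,[0,0,-0.3],0],[-1,[0,0,-0.5],0],[-1,[0,0,-0.5],0],[-1,[0,0,-0.5],0],[-1,[0,0,-0.5],0],[-1,[0,0,-0.5],0],[-1,[0,0,-0.5],0],[-1,[0,0,-0.5],0],[-1,[0,0,-0.5],0],[-1,[0,0,-0.5],0],[-1,[0,0,-0.5],0],[-1,[0,0,-0.5],0],[-1,[0,0,-0.3],0],[-1,[0,0,0],0]]'

```text
time: 5.53
eef_pos: [515.5, -242.4, 346.3]
tool_rot: [2.618, 1.727, 0.004]
wrist_force: [-0.4, -0.5, -0.5]
grip_width: 61.8
grasp_force: 44.4
```

```bash
python3 -c "
from h import *
go([547,146,330],-1.7)"
```

```text
t 5.5333 pos [ 515.46 -242.44  346.25] yaw 66.83066015027386 grip 61.805727744589106 44.4254545122385 F [-0.43 -0.55 -0.53] q6 -8.664666176757423
tool mm [ 369.54 -123.93   15.17] units [ 7.39 -2.48  0.3 ]
turn units 1.142177669171231
```

Emit:
servo_tool --targets '[[-1,[0,0,0],0.05],[-1,[0,0,0],0.09],[-1,[0,0,0],0.1],[-1,[0,0,0],0.1],[-1,[0,0,0],0.1],[-1,[0,0,0],0.1],[-1,[0,0,0],0.1],[-1,[0,0,0],0.1],[-1,[0,0,0],0.1],[-1,[0,0,0],0.1],[-1,[0,0,0],0.1],[-1,[0,0,0],0.1],[-1,[0,0,0],0],[-1,[0,0,0],0]]'

```text
time: 6.7
eef_pos: [514.8, -242.0, 341.5]
tool_rot: [-3.141, 0.038, 0.001]
wrist_force: [-0.4, -0.1, -2.7]
grip_width: 61.6
grasp_force: 44.4
```

```bash
python3 -c "
from h import *
go([547,146,340],-1.7)"
```

```text
t 6.7 pos [ 514.75 -242.05  341.52] yaw -1.3877777780423042 grip 61.636024510922944 44.417375922203064 F [-0.38 -0.13 -2.74] q6 59.551018393002174
tool mm [  22.84 -388.71    1.71] units [ 0.46 -7.77  0.03]
turn units 0.005203703699294711
```

Emit:
servo_tool --targets '[[-1,[0.02,-0.2,0],0],[-1,[0.02,-0.4,0],0],[-1,[0.03,-0.5,0],0],[-1,[0.03,-0.5,0],0],[-1,[0.03,-0.5,0],0],[-1,[0.03,-0.5,0],0],[-1,[0.03,-0.5,0],0],[-1,[0.03,-0.5,0],0],[-1,[0.03,-0.5,0],0],[-1,[0.03,-0.5,0],0],[-1,[0.03,-0.5,0],0],[-1,[0.03,-0.5,0],0],[-1,[0.03,-0.5,0],0],[-1,[0.03,-0.5,0],0],[-1,[0.03,-0.5,0],0],[-1,[0.03,-0.4,0],0],[-1,[0,-0.27,0],0],[-1,[0,0,0],0],[-1,[0,0,0],0]]'

```text
time: 8.28
eef_pos: [548.4, 145.9, 341.9]
tool_rot: [3.141, -0.039, -0.001]
wrist_force: [-0.3, -0.5, -2.3]
grip_width: 62.3
grasp_force: 44.4
```

Emit:
servo_tool --targets '[[-1,[0,0,0.2],0],[-1,[0,0,0.3],0],[-1,[0,0,0.3],0],[-1,[0,0,0.3],0],[-1,[0,0,0.3],0],[-1,[0,0,0.2],0],[-1,[0,0,0.1],0],[-1,[0,0,0],0],[-1,[0,0,0],0]]'

```text
time: 9.03
eef_pos: [549.0, 145.1, 257.4]
tool_rot: [3.141, -0.043, 0.001]
wrist_force: [-0.3, 0.0, -2.1]
grip_width: 61.8
grasp_force: 44.4
```

```bash
python3 -c "
from h import *
go([547,146,252],-1.7)
crop('side',185,95,120,110,5,'s2')
for p in ([591.4,144.5,268],[547,146,301]):print(proj('side',p))"
```

```text
t 9.0333 pos [548.98 145.13 257.44] yaw -1.5854556733434506 grip 61.79039288721258 44.424319602549076 F [-0.3   0.02 -2.09] q6 99.73759908567024
tool mm [-2.   -0.82  5.44] units [-0.04 -0.02  0.11]
turn units 0.0019090721109426075
[225.36 192.21]
[238.9 189.3]
```

View pics/s2.png

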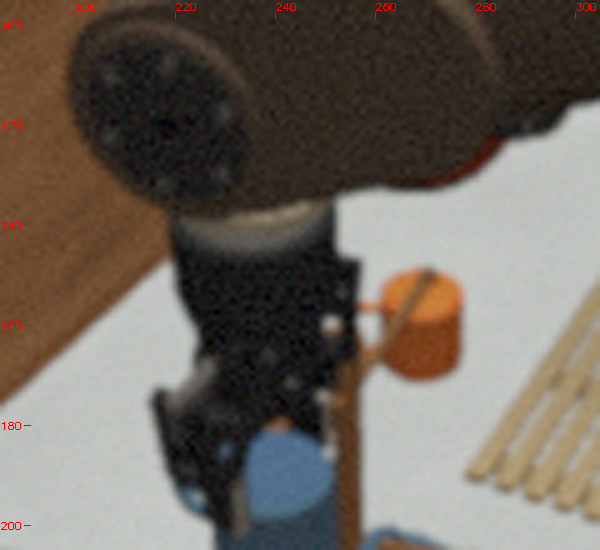

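The cup sits square in the grip and its foot is within about 2 mm of where the model puts it. Sliding the handle down along the arm's slope.

Emit:
servo_tool --targets '[[-1,[-0.03,-0.02,-0.19],0],[-1,[0,0,0],0],[-1,[0,0.11,0.04],0],[-1,[0,0.11,0.04],0],[-1,[0,0.11,0.04],0],[-1,[0,0.11,0.04],0],[-1,[0,0.11,0.04],0],[-1,[0,0.11,0.04],0],[-1,[0,0.11,0.04],0],[-1,[0,0,0],0]]'

```text
time: 9.92
eef_pos: [546.1, 106.9, 252.2]
tool_rot: [3.141, -0.044, -0.001]
wrist_force: [0.2, 0.2, -1.7]
grip_width: 61.5
grasp_force: 44.4
```

```bash
python3 -c "
from h import *
go([545.3,72,240],-1.7)"
```

```text
t 9.9167 pos [546.1  106.94 252.17] yaw -1.6140832787991772 grip 61.51485226636056 44.42868199199438 F [ 0.18  0.23 -1.67] q6 95.9103110437112
tool mm [ 0.2  34.95 12.18] units [0.   0.7  0.24]
turn units 0.0014319453533469565
```

Emit:
servo_tool --targets '[[-1,[0,0.11,0.04],0],[-1,[0,0.11,0.04],0],[-1,[0,0.11,0.04],0],[-1,[0,0.11,0.04],0],[-1,[0,0.11,0.04],0],[-1,[0,0.11,0.04],0],[-1,[0,0,0],0]]'

```text
time: 10.5
eef_pos: [545.2, 74.1, 240.2]
tool_rot: [3.141, -0.044, -0.001]
wrist_force: [-0.4, 0.1, -2.0]
grip_width: 61.8
grasp_force: 44.4
```

```bash
python3 -c "
from h import *
go([545.3,72,228],-1.7)
crop('top',210,140,95,75,6,'t2');crop('side',205,130,100,100,5,'s3')
a=cv2.imread('pics/t2.png');print(a.shape)"
```

```text
t 10.5 pos [545.18  74.05 240.22] yaw -1.6075580614353981 grip 61.771812989989975 44.428528882563114 F [-0.41  0.13 -2.02] q6 92.47887358441702
tool mm [ 0.18  2.05 12.22] units [0.   0.04 0.24]
turn units 0.0015406989760767449
(450, 570, 3)
```

View pics/s3.png

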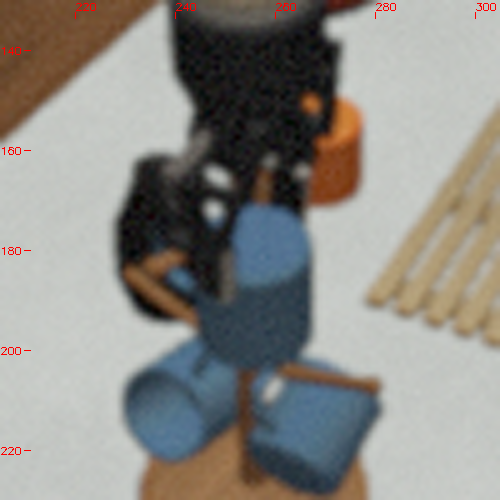

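Emit:
servo_tool --targets '[[-1,[0,0,0.04],0],[-1,[0,0,0.04],0],[-1,[0,0,0.04],0],[-1,[0,0,0.04],0],[-1,[0,0,0.02],0],[-1,[0,0,0],0]]'

```text
time: 11.1
eef_pos: [545.2, 75.1, 231.3]
tool_rot: [3.141, -0.043, -0.001]
wrist_force: [0.9, -0.5, -1.8]
grip_width: 61.5
grasp_force: 44.4
```

Emit:
servo_tool --targets '[[-1,[0,0,0.02],0],[-1,[0,0,0.02],0],[-1,[0,0,0],0]]'

```text
time: 11.35
eef_pos: [545.3, 75.0, 229.5]
tool_rot: [3.141, -0.043, -0.0]
wrist_force: [0.1, -0.7, -1.9]
grip_width: 61.7
grasp_force: 44.5
```

Emit:
servo_tool --targets '[[-1,[0,0,0.02],0],[-1,[0,0,0.02],0],[-1,[0,0,0],0]]'

```text
time: 11.6
eef_pos: [545.3, 75.0, 227.6]
tool_rot: [3.141, -0.043, -0.0]
wrist_force: [-0.2, 0.4, -0.7]
grip_width: 61.4
grasp_force: 44.6
```

Emit:
servo_tool --targets '[[-1,[0,0,0.03],0],[-1,[0,0,0],0]]'

```text
time: 11.77
eef_pos: [545.3, 75.0, 226.1]
tool_rot: [3.141, -0.043, 0.0]
wrist_force: [0.2, -0.9, -0.6]
grip_width: 61.7
grasp_force: 44.6
```

Emit:
servo_tool --targets '[[-1,[0,0,0.03],0],[-1,[0,0,0.03],0],[-1,[0,0,0],0]]'

```text
time: 12.02
eef_pos: [545.3, 75.0, 223.0]
tool_rot: [3.141, -0.043, 0.0]
wrist_force: [-0.3, -0.9, 0.9]
grip_width: 61.6
grasp_force: 44.8
```

The handle's upper bar now rests on the arm: the wrist load went from -2 to +0.9 N. Releasing.

Emit:
servo_tool --targets '[[1,[0,0,0],0],[1,[0,0,0],0],[1,[0,0,0],0],[1,[0,0,0],0],[1,[0,0,0],0],[1,[0,0,0],0],[1,[0,0,0],0],[1,[0,0,0],0],[1,[0,0,0],0],[1,[0,0,0],0],[1,[0,0,0],0],[1,[0,0,0],0]]'

```text
time: 13.02
eef_pos: [545.3, 75.0, 223.1]
tool_rot: [3.141, -0.043, -0.0]
wrist_force: [-0.4, 0.4, 0.2]
grip_width: 85.3
grasp_force: 0.0
```

```bash
python3 -c "
from h import *
st();crop('side',205,130,100,100,5,'s4')"
```

```text
t 13.0167 pos [545.33  75.   223.13] yaw -1.5671776767824348 grip 85.29748043079906 0.0 F [-0.43  0.42  0.24] q6 92.52923528909447
```

View pics/s4.png

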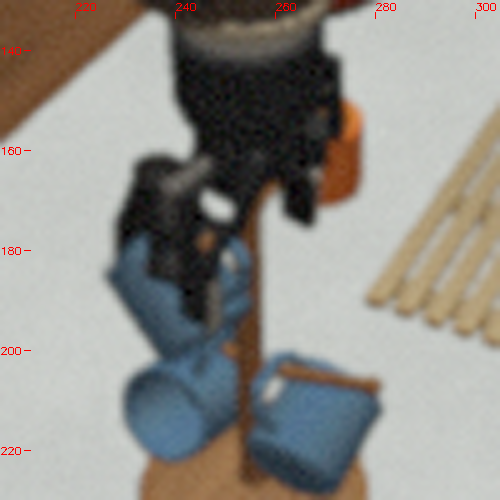

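Emit:
servo_tool --targets '[[1,[0,0,-0.2],0],[1,[0,0,-0.4],0],[1,[0,0,-0.5],0],[1,[0,0,-0.5],0],[1,[0,0,-0.5],0],[1,[0,0,-0.3],0],[1,[0,0,0],0]]'

```text
time: 13.65
eef_pos: [546.2, 75.1, 347.4]
tool_rot: [-3.141, 0.043, -0.01]
wrist_force: [0.4, -0.4, 0.0]
grip_width: 85.3
grasp_force: 0.0
```

Emit:
servo_tool --targets '[[1,[0.01,0.3,0],0],[1,[0.01,0.5,0],0],[1,[0.01,0.52,0],0],[1,[0.01,0.52,0],0],[1,[0.01,0.52,0],0],[1,[0.01,0.52,0],0],[1,[0.01,0.52,0],0],[1,[0.01,0.52,0],0],[1,[0.01,0.52,0],0],[1,[0.01,0.52,0],0],[1,[0.01,0.52,0],0],[1,[0.01,0.52,0],0],[1,[0.01,0.52,0],0],[1,[0.01,0.52,0],0],[1,[0.01,0.52,0],0],[1,[0.01,0.52,0],0],[1,[0.01,0.52,0],0],[1,[0.01,0.5,0],0],[0,[0,0,0],0],[1,[0,0,0],0]]'

```text
time: 15.32
eef_pos: [541.4, -380.9, 342.2]
tool_rot: [-3.14, 0.046, 0.002]
wrist_force: [0.1, 0.6, 0.1]
grip_width: 84.7
grasp_force: 0.0
```

Emit:
servo_tool --targets '[[1,[0,0,0],-0.1],[1,[0,0,0],-0.1],[1,[0,0,0],-0.1],[1,[0,0,0],-0.1],[1,[0,0,0],-0.1],[1,[0,0,0],-0.1],[1,[0,0,0],-0.1],[1,[0,0,0],-0.1],[1,[0,0,0],-0.1],[1,[0,0,0],-0.1],[1,[0,0,0],-0.03],[1,[0,0,0],0],[1,[0,0,0],0]]'

```text
time: 16.4
eef_pos: [542.0, -379.1, 343.4]
tool_rot: [-2.718, -1.575, -0.0]
wrist_force: [-0.5, 0.3, -0.9]
grip_width: 85.2
grasp_force: 0.0
```

```bash
python3 -c "
from h import *
go([541.5,-382,34],60.4)
a=cams.camera('top')[145:235,200:300];b=cams.camera('side')[140:230,205:305]
cv2.imwrite('pics/c5.png',cv2.resize(np.hstack([a,b]),None,fx=4,fy=4,interpolation=cv2.INTER_CUBIC))"
```

```text
t 16.4 pos [ 542.01 -379.11  343.37] yaw 60.191562561412 grip 85.18566706293969 0.0 F [-0.53  0.33 -0.94] q6 -10.883078759184663
tool mm [ -2.78   0.99 309.37] units [-0.06  0.02  6.19]
turn units -0.003473957309799876
```

View pics/c5.png

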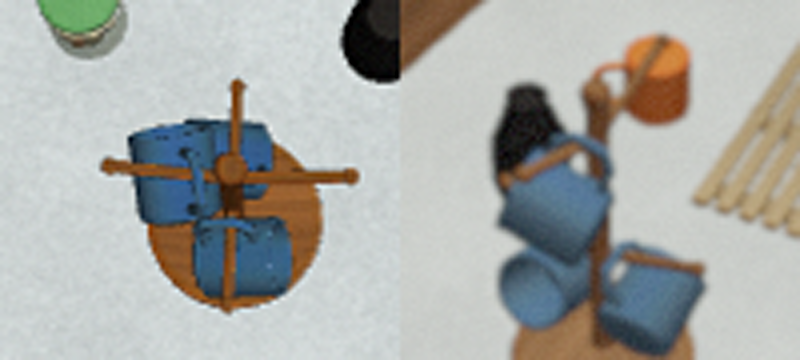

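Cup A hangs on upper_1 against the post, and the lower cups are unchanged. Now cup B.

Emit:
servo_tool --targets '[[1,[-0.06,0.02,0.3],0],[1,[0,0,0.5],0],[1,[0,0,0.5],0],[1,[0,0,0.5],0],[1,[0,0,0.5],0],[1,[0,0,0.5],0],[1,[0,0,0.5],0],[1,[0,0,0.5],0],[1,[0,0,0.5],0],[1,[0,0,0.5],0],[1,[0,0,0.5],0],[1,[0,0,0.4],0],[1,[0,0,0.3],0],[1,[0,0,0.2],0],[1,[0,0,0],0],[1,[0,0,0],0]]'

```text
time: 17.83
eef_pos: [541.4, -383.2, 33.4]
tool_rot: [-2.718, -1.576, 0.0]
wrist_force: [-0.1, -0.1, 0.1]
grip_width: 85.2
grasp_force: 0.0
```

Emit:
servo_tool --targets '[[-1,[0,0,0],0],[-1,[0,0,0],0],[-1,[0,0,0],0],[-1,[0,0,0],0],[-1,[0,0,0],0],[-1,[0,0,0],0],[-1,[0,0,0],0],[-1,[0,0,0],0],[-1,[0,0,0],0],[-1,[0,0,0],0]]'

```text
time: 18.67
eef_pos: [542.0, -383.7, 35.4]
tool_rot: [2.715, 1.575, 0.001]
wrist_force: [-0.5, 1.0, 8.2]
grip_width: 61.5
grasp_force: 41.3
```

Emit:
servo_tool --targets '[[-1,[0,0,-0.1],0],[-1,[0,0,-0.3],0],[-1,[0,0,-0.5],0],[-1,[0,0,-0.5],0],[-1,[0,0,-0.5],0],[-1,[0,0,-0.5],0],[-1,[0,0,-0.5],0],[-1,[0,0,-0.5],0],[-1,[0,0,-0.5],0],[-1,[0,0,-0.3],0],[-1,[0,0,0],0],[-1,[0,0,0],0]]'

```text
time: 19.67
eef_pos: [541.2, -383.1, 243.8]
tool_rot: [2.716, 1.576, 0.001]
wrist_force: [-0.4, -0.7, -2.2]
grip_width: 61.0
grasp_force: 44.1
```

Emit:
servo_tool --targets '[[-1,[0,0,0],0.05],[-1,[0,0,0],0.1],[-1,[0,0,0],0.1],[-1,[0,0,0],0.1],[-1,[0,0,0],0.1],[-1,[0,0,0],0.1],[-1,[0,0,0],0.1],[-1,[0,0,0],0.1],[-1,[0,0,0],0.1],[-1,[0,0,0],0.1],[-1,[0,0,0],0.08],[-1,[0,0,0],0],[-1,[0,0,0],0]]'

```text
time: 20.75
eef_pos: [540.9, -382.9, 241.8]
tool_rot: [-3.14, 0.039, 0.003]
wrist_force: [0.6, 0.0, -2.1]
grip_width: 61.1
grasp_force: 44.1
```

```bash
python3 -c "
from h import *
t=np.array([587.5,14.5]);a=np.array([.0297,.9996]);h=np.array([.9996,-.0297])
c=t-130*a+44*h
go([*c,267],-1.7)"
```

```text
t 20.75 pos [ 540.9  -382.86  241.8 ] yaw -1.4147726888189467 grip 61.12736332910614 44.06566109508276 F [ 0.62  0.04 -2.07] q6 50.41960132014925
tool mm [  80.08 -268.2   -24.99] units [ 1.6  -5.36 -0.5 ]
turn units 0.004753788519684102
```

Emit:
servo_tool --targets '[[-1,[0.06,-0.2,-0.1],0],[-1,[0.12,-0.4,-0.1],0],[-1,[0.12,-0.4,-0.1],0],[-1,[0.12,-0.4,-0.1],0],[-1,[0.12,-0.4,-0.1],0],[-1,[0.12,-0.4,0],0],[-1,[0.12,-0.4,0],0],[-1,[0.12,-0.4,0],0],[-1,[0.12,-0.4,0],0],[-1,[0.12,-0.4,0],0],[-1,[0.12,-0.4,0],0],[-1,[0.12,-0.4,0],0],[-1,[0.12,-0.4,0],0],[-1,[0.1,-0.36,0],0],[-1,[0,0,0],0],[-1,[0,0,0],0]]'

```text
time: 22.08
eef_pos: [628.6, -116.1, 268.2]
tool_rot: [3.141, -0.037, -0.0]
wrist_force: [-0.2, -0.7, -2.3]
grip_width: 61.0
grasp_force: 44.1
```

```bash
python3 -c "
from h import *
t=np.array([587.5,14.5]);a=np.array([.0297,.9996]);h=np.array([.9996,-.0297])
go([*(t-130*a+44*h),268.5],-1.7);crop('side',220,110,110,90,5,'s6')
print(proj('side',[*(t-130*a),282]),proj('side',[*(t-91*a),268]))"
```

```text
t 22.0833 pos [ 628.57 -116.13  268.19] yaw -1.3665778219170166 grip 60.97774569007659 44.09213159233332 F [-0.23 -0.65 -2.3 ] q6 74.98619559221144
tool mm [-0.94  0.64 -0.31] units [-0.02  0.01 -0.01]
turn units 0.005557036301382823
[278.4 137. ] [271.28 147.68]
```

View pics/s6.png

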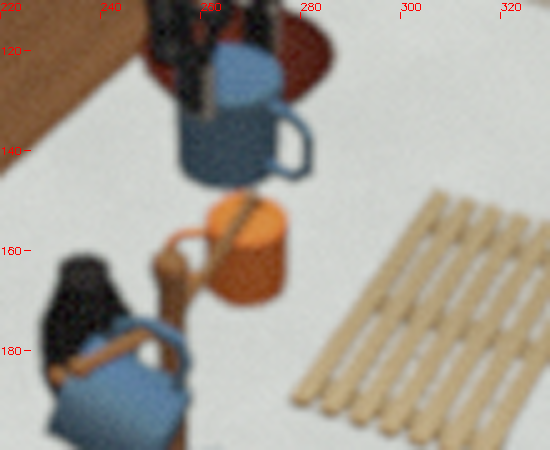

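The held cup's opening is at native (278,138), against a model prediction of (278.4,137). The tip shows the same small offset, so they line up. Sliding on.

Emit:
servo_tool --targets '[[-1,[-0.02,-0.11,0.04],0],[-1,[0,-0.11,0.04],0],[-1,[0,-0.11,0.04],0],[-1,[0,-0.11,0.04],0],[-1,[0,-0.11,0.04],0],[-1,[0,-0.11,0.04],0],[-1,[0,-0.11,0.04],0],[-1,[0,0,0],0]]'

```text
time: 22.8
eef_pos: [628.5, -77.8, 253.7]
tool_rot: [-3.141, 0.042, 0.001]
wrist_force: [-0.1, -0.2, -1.3]
grip_width: 60.9
grasp_force: 44.1
```

Emit:
servo_tool --targets '[[-1,[0,-0.11,0.04],0],[-1,[0,-0.11,0.04],0],[-1,[0,-0.11,0.04],0],[-1,[0,-0.11,0.04],0],[-1,[0,-0.11,0.04],0],[-1,[0,-0.11,0.04],0],[-1,[0,0,0],0]]'

```text
time: 23.38
eef_pos: [629.4, -44.8, 241.7]
tool_rot: [-3.141, 0.042, 0.001]
wrist_force: [0.0, -0.7, -1.0]
grip_width: 61.4
grasp_force: 44.1
```

Emit:
servo_tool --targets '[[-1,[0,0,0.04],0],[-1,[0,0,0.04],0],[-1,[0,0,0.04],0],[-1,[0,0,0.04],0],[-1,[0,0,0.02],0],[-1,[0,0,0],0]]'

```text
time: 23.88
eef_pos: [629.4, -46.1, 232.9]
tool_rot: [3.141, -0.043, -0.001]
wrist_force: [-0.2, 0.4, -2.4]
grip_width: 60.9
grasp_force: 44.1
```

Emit:
servo_tool --targets '[[-1,[0,0,0.03],0],[-1,[0,0,0.03],0],[-1,[0,0,0],0]]'

```text
time: 24.13
eef_pos: [629.4, -46.0, 229.9]
tool_rot: [3.141, -0.043, -0.0]
wrist_force: [0.3, -0.2, -1.1]
grip_width: 61.2
grasp_force: 44.1
```

Emit:
servo_tool --targets '[[-1,[0,0,0.03],0],[-1,[0,0,0.03],0],[-1,[0,0,0],0]]'

```text
time: 24.38
eef_pos: [629.6, -45.9, 227.0]
tool_rot: [3.141, -0.043, 0.0]
wrist_force: [1.3, -0.3, -1.4]
grip_width: 60.9
grasp_force: 44.2
```

Emit:
servo_tool --targets '[[-1,[0,0,0.03],0],[-1,[0,0,0.02],0],[-1,[0,0,0],0]]'

```text
time: 24.63
eef_pos: [629.7, -45.9, 224.7]
tool_rot: [3.141, -0.043, 0.001]
wrist_force: [0.6, 1.1, 0.3]
grip_width: 60.9
grasp_force: 44.3
```

Same contact signature as with cup A, at the expected height. Releasing and retreating.

Emit:
servo_tool --targets '[[1,[0,0,0],0],[1,[0,0,0],0],[1,[0,0,0],0],[1,[0,0,0],0],[1,[0,0,0],0],[1,[0,0,0],0],[1,[0,0,0],0],[1,[0,0,0],0],[1,[0,0,0],0],[1,[0,0,0],0],[1,[0,0,0],0],[1,[0,0,0],0]]'

```text
time: 25.63
eef_pos: [629.5, -46.0, 224.7]
tool_rot: [3.141, -0.043, 0.0]
wrist_force: [0.2, -0.2, 0.6]
grip_width: 85.2
grasp_force: 0.0
```

Emit:
servo_tool --targets '[[1,[0,0,-0.2],0],[1,[0,0,-0.4],0],[1,[0,0,-0.5],0],[1,[0,0,-0.5],0],[1,[0,0,-0.5],0],[1,[0,0,-0.4],0],[1,[0,0.3,0],0],[1,[0,0.5,0],0],[1,[0,0.5,0],0],[1,[0,0.5,0],0],[1,[0,0.5,0],0],[1,[0,0.5,0],0],[1,[0,0.5,0],0],[1,[0,0.5,0],0],[1,[0,0.5,0],0],[1,[0,0.5,0],0],[1,[0,0.3,0],0],[1,[0,0,0],0],[1,[0,0,0],0]]'

```text
time: 27.22
eef_pos: [622.2, -301.3, 349.3]
tool_rot: [-3.141, 0.045, 0.001]
wrist_force: [-0.1, -0.1, -0.1]
grip_width: 85.8
grasp_force: 0.0
```

Emit:
servo_tool --targets '[[1,[0,0,0],0],[1,[0,0,0],0],[1,[0,0,0],0],[1,[0,0,0],0],[1,[0,0,0],0],[1,[0,0,0],0],[1,[0,0,0],0],[1,[0,0,0],0],[1,[0,0,0],0],[1,[0,0,0],0],[1,[0,0,0],0],[1,[0,0,0],0],[1,[0,0,0],0],[1,[0,0,0],0],[1,[0,0,0],0]]'

```text
time: 28.47
eef_pos: [622.5, -300.8, 349.7]
tool_rot: [3.141, -0.043, -0.0]
wrist_force: [-0.1, -0.3, -0.3]
grip_width: 85.2
grasp_force: 0.0
```

```bash
python3 -c "
from h import *
st()
a=cams.camera('top')[145:235,200:300];b=cams.camera('side')[140:230,205:305]
cv2.imwrite('pics/c7.png',cv2.resize(np.hstack([a,b]),None,fx=4,fy=4,interpolation=cv2.INTER_CUBIC))"
```

```text
t 28.4667 pos [ 622.55 -300.84  349.69] yaw -1.564143998195089 grip 85.23359301486865 0.0 F [-0.08 -0.3  -0.28] q6 60.305293433748666
```

View pics/c7.png

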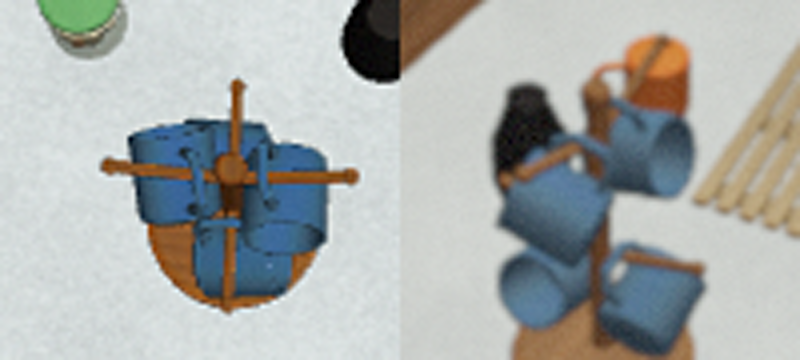

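Both cups hang on the upper arms, through their handles and against the post, about 25 mm along each arm. The lower cups, vase and jar are unchanged and the gripper is clear.

```bash
python3 -c "
from bench import env
print(env.close_job())"
```

```text
the job is handed in; nothing more can be done
None
```

Both washed cups hang by their handles, one on each upper arm, and the job was handed in at about 28.5 s; the last pictures showed everything else undisturbed, but the hand-in call gave no verdict.

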